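# Open the wide clamshell marking jig

## Task

Two grey clamshell marking jigs stand shut on the bench, a wide one and a narrow one. Open the wide one for the next wallet: press the round release button on its front ledge straight down until its lid springs up, then take the hand away so that the button comes back up and the lid stands open at its stop. Leave the narrow jig shut.

Things in the scene. Friction and masses are not known exactly. Their poses are not given: they have to be found in the camera images.
- wide_jig_button_top (a point): Centre of the top of the wide jig's release button: round, black, 30 mm across, top 43 mm above the bench, 10 mm proud of its 42 mm bezel ring, mid-width on the ledge (30 mm high, 56 mm deep) at the jig's front, facing the robot. The lid's front edge lies 30 mm behind its centre. x points from button to hinge, y along the width, z up; the jig is turned up to 0.3 rad about z.
- wide_jig_button (a joint): Travel of that button in m: 0 up, 0.006 fully down. Spring-loaded: 1.5 N starts it, about 5 N holds it fully down; the latch lets go at about 0.0035 m (about 4 N). It comes back up when let go.
- wide_jig_lid (a joint): Lid of the wide jig, rad: 0 shut (latched), 1.5 open, upright at its stop. The jig is a grey tray 160 mm deep, 190 mm wide, fixed to the bench, with a drilled aluminium lid 90 mm long, its top 45 mm above the bench; hinge along the back, 120 mm behind the button, 36 mm up. Unlatched, a spring swings it up and away from the button in about 1 s and holds it open.
- narrow_jig_lid (a joint): Lid of the narrow jig, rad: 0 shut, 1.5 open; it is to stay shut. This jig is like the wide one, with the same button, lid and depth, but only 110 mm wide; it stands beside the wide one, on either side of it.

How it is judged (in metres and radians):
On the way:
1. the wide jig's button is pressed down by more than 2 mm while its lid is still nearly shut (value of joint wide_jig_button above 0.002 m and value of joint wide_jig_lid below 0.4 rad), for 0.02 s.
At the end, for the whole second after the job is handed in: The wide jig's lid stands still, open at its stop (within 0.15 rad, about 9 degrees); its button is back up (within 1.5 mm); the narrow jig's lid is shut (within 0.1 rad) (value of joint wide_jig_lid above 1.35 rad and velocity of joint wide_jig_lid below 0.1 rad/s and value of joint wide_jig_button below 0.0015 m and value of joint narrow_jig_lid below 0.1 rad); the robot touches nothing.
It fails at once if the narrow jig is opened (value of joint narrow_jig_lid above 0.1 rad).
It also fails if it takes over 27 s, if anything falls off the work surface, if the arm or the gripper's body presses on something with over 40 N, if the wrist force passes 120 N, or if a joint passes its speed limit or range.

## Robot

A 7-joint arm with a two-finger parallel gripper is mounted at the origin on a cart in front of the work surface, level with it; the furniture and walls round the work are solid. World frame = base frame: x ahead of the robot, y to its left, z up, the work surface at z = 0. Lengths are in mm, angles in rad, forces in N, time in s.
With the tool pointing down it reaches from about 400 to 875 mm from the base axis. Payload 19.3 kg.
Tool frame: the origin (TCP) lies on the centre line of the jaws, within the pads' length; the fingertips stand 11 mm ahead of it and the grasp point (between the pads) lies 8 mm behind it; z points along the fingers, y is the direction in which the jaws open and shut (so a half turn about z gives the same grasp; the last joint's range is limited). The gripper opens to 85 mm and grips with 20 to 120 N. Pads are 22 mm wide; open, the fingers measure 114 mm over their backs; the gripper's body (76 mm by 85 mm) begins 54 mm behind the grasp point. The pads swing forward as they close: fully open they stand 13 mm farther back than shut.
Start: joints at [1.085, 0.521, -0.036, 1.599, 0.021, 1.021, -0.113], TCP at [252.423, -571.749, 242.291] pointing down, gripper open.
Joint ranges: [-2.91, 2.91], [-0.3, 2.13], [-1.5, 1.42], [0.17, 2.43], [-1.26, 4.41], [0.16, 1.93], [-2.52, 2.52]. Speed limits (rad/s): [1.89, 1.89, 2.39, 2.39, 3.01, 3.01, 3.01].

## Interface

Orientations are given as a unit quaternion [x, y, z, w].
In Python, from station import * gives the robot as it stands.
- The arm moves only by the tool apply_moves, never from a script. Its arguments are lists of equal length, an entry for each row: "translation": the shift along the tool's x, y, z normalised to -1 to 1, where 1 is 0.4 m, a list of three; "turn": the turn, a rotation vector about the tool's x, y, z normalised to -1 to 1, where 1 is 45 degrees, a list of three; "gripper": the closure, from 0 (fully open) to 1 (shut). A call has exactly 10 rows; each row is the pose to reach, as a shift and turn from the pose measured when the call began, along the tool's axes at that moment; what a row does not reach only later rows make up. A row lasts 1/10 s, in which the tool goes at most 50 mm and 8.59 degrees, less where a joint would pass 70% of its speed; a pose out of reach is approached as far as the arm can. A call with a number of a shift or a turn outside -1 to 1 is refused whole. A call with a gripper value outside its range is refused whole. The fingers move at their own pace and stop on an object; the grip force is fixed at half the most. Time passes only in rows, so rows that repeat a pose let the fingers close, or fill a call up. It gives the time, the measured TCP pose, the force and the opening at its end, in the units of the state.
- get_state(): the state, without advancing time (a new reading comes with each control period).
- grab_frame(name): name is "scene" or "top"; returns a dict with "color" (420x560x3 uint8, blue, green, red), "fovy" (degrees; the focal length in pixels is half the picture's height over the tangent of half this angle, whatever the lens; pixels are square), "cx", "cy" (the principal point, pixels), "cam_to_world" (4x4, takes a point from camera to world coordinates). Camera axes: x right, y down, z forward; pixel columns grow to the right and rows downward; lengths in mm; the calibration is good to about 2 mm. A picture is of the moment at which its call begins. There is no depth.
- sign_off(): hands the job in, once; it reports no verdict.
The state is a dict: "time_s": time; "joint_positions": joint angles; "dq": joint speeds; "tau": joint torques, N m; "ee_pos": TCP position; "tcp_rot": TCP orientation; "force": force on the tool from outside, world axes, zero at the start; "ft_torque": the same for the moment, N m; "opening": finger opening in mm.
Only numpy, scipy, OpenCV 4.12 (cv2) and the standard library are available. Lean on these libraries where they do the work, as an engineer would, in place of code of your own. Each camera call takes 0.05 s, during which the arm holds its last target.

## Working session

There is one attempt and no reset: what is moved stays moved. The work goes in short steps, Python scripts to look and compute and a tool call to move; the robot and the scene stay as the last step left them, time stands still between calls to the robot, and variables do not carry over. Pictures are saved under pics/ and viewed, and the job is handed in when it is done.

Besides the shell and the picture viewer there is one more tool, called after "Call:" as a command line: name --argument value ..., lists and objects as JSON in quotes. apply_moves: Moves the arm, as the interface text tells. Scaled input: -1 to 1 covers 0.4 m each way for a shift and 45 degrees each way for a turn. Its arguments: {"type":"object","properties":{"translation":{"type":"array","items":{"type":"array","items":{"type":"number","minimum":-1,"maximum":1}}},"turn":{"type":"array","items":{"type":"array","items":{"type":"number","minimum":-1,"maximum":1}}},"gripper":{"type":"array","items":{"type":"number"}}},"required":["translation","turn","gripper"]}

```bash
mkdir -p pics
python3 - <<'E'
from station import *
import cv2,pickle
s=get_state();print(s)
d={}
for n in("scene","top"):
    f=grab_frame(n);d[n]=f;cv2.imwrite(f"pics/{n}0.png",f["color"]);print(n,f["fovy"],f["cx"],f["cy"],f["cam_to_world"])
pickle.dump(d,open("f0.pkl","wb"))
E
```

```text
{'time_s': 0.0, 'joint_positions': array([ 1.08477343,  0.52203347, -0.03636126,  1.59997827,  0.02116919,
        1.02109849, -0.11276285]), 'dq': array([-0.0006803 , -0.00134554,  0.00046675, -0.00075254, -0.00166304,
        0.00264171, -0.0008724 ]), 'tau': array([-4.71166531e-04, -9.27134156e+01,  1.97985157e+00, -3.69934201e+01,
        1.78230432e-02,  8.27598909e-03,  4.02804574e-06]), 'ee_pos': array([ 252.33043541, -571.45487016,  241.7238613 ]), 'tcp_rot': array([ 9.78459885e-01,  2.06436265e-01, -1.35245633e-04, -5.50892776e-04]), 'force': array([ 0.83516642, -0.18367585, -0.33625249]), 'ft_torque': array([ 0.04484466,  0.00592937, -0.00346956]), 'opening': 85.39440665596163}
scene 57.230374010526916 282.47333154232734 209.356259950834 [[-7.59711091e-01 -4.51826560e-01  4.67644969e-01  1.39166556e+02]
 [-6.50195959e-01  5.17671585e-01 -5.56112708e-01  4.58023118e+02]
 [ 9.17997970e-03 -7.26545862e-01 -6.87056649e-01  6.64598623e+02]
 [ 0.00000000e+00  0.00000000e+00  0.00000000e+00  1.00000000e+00]]
top 56.503142739792715 278.8507047579037 210.6721887043917 [[-1.12942423e-02 -9.98158927e-01  5.95919155e-02  5.08975903e+02]
 [-9.99812003e-01  1.03334388e-02 -1.64066703e-02 -2.89441468e+00]
 [ 1.57606750e-02 -5.97660133e-02 -9.98087984e-01  9.23421678e+02]
 [ 0.00000000e+00  0.00000000e+00  0.00000000e+00  1.00000000e+00]]
```

```bash
sleep 1
```

```text
(no output)
```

View pics/scene0.png

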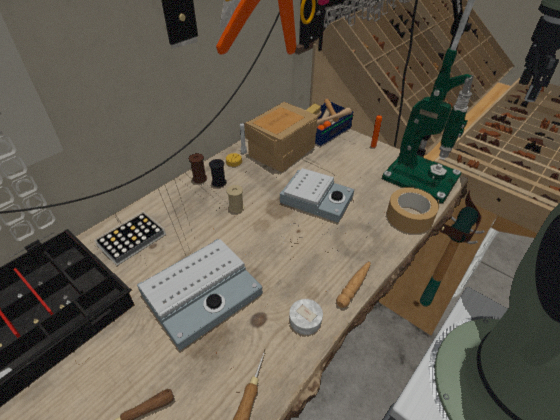

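View pics/top0.png

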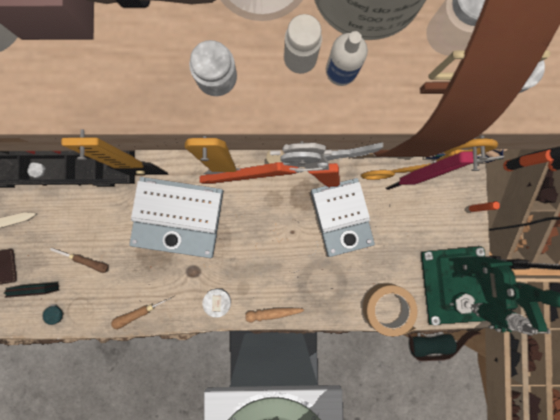

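The wide jig is the left one in both views, with its button at about (172,240) in top and (214,302) in scene. The narrow jig's button is at about (349,240) in top. Next I'll measure the wide one's button.

```bash
cat > h.py <<'E'
import numpy as np,cv2
def ray(f,u,v):
    F=f["color"].shape[0]/2/np.tan(np.radians(f["fovy"]/2))
    M=f["cam_to_world"];d=M[:3,:3]@np.array([(u-f["cx"])/F,(v-f["cy"])/F,1]);return M[:3,3],d/np.linalg.norm(d)
def plane(f,u,v,z):
    o,d=ray(f,u,v);return o+d*(z-o[2])/d[2]
def proj(f,p):
    F=f["color"].shape[0]/2/np.tan(np.radians(f["fovy"]/2));M=f["cam_to_world"]
    c=M[:3,:3].T@(np.array(p)-M[:3,3]);return np.array([c[0]/c[2]*F+f["cx"],c[1]/c[2]*F+f["cy"]])
E
python3 - <<'E'
import pickle;from h import *
d=pickle.load(open("f0.pkl","rb"))
R=[]
for n,(u,v) in dict(top=(172,240),scene=(214,302)).items():
    f=d[n];r=22
    g=cv2.cvtColor(f["color"],cv2.COLOR_BGR2GRAY);m=(g<60).astype(np.uint8)
    k,l,st,c=cv2.connectedComponentsWithStats(m)
    for i in range(1,k):
        if abs(c[i]-[u,v]).max()<12 and st[i,4]>15:
            print(n,c[i],st[i],plane(f,*c[i],43).round(1)); R.append(ray(f,*c[i]))
    x=cv2.resize(f["color"][v-60:v+60,max(0,u-80):u+80],None,fx=5,fy=5,interpolation=cv2.INTER_CUBIC);cv2.imwrite(f"pics/{n}_crop.png",x)
A=sum(np.eye(3)-np.outer(q,q) for o,q in R);b=sum((np.eye(3)-np.outer(q,q))@o for o,q in R);print(np.linalg.solve(A,b))
# lid orientation: bright mask
f=d["top"];hsv=cv2.cvtColor(f["color"],cv2.COLOR_BGR2HSV)
m=((hsv[...,1]<30)&(hsv[...,2]>150)).astype(np.uint8)
m=cv2.morphologyEx(m,cv2.MORPH_CLOSE,np.ones((5,5)))
w=np.zeros_like(m);w[175:260,120:230]=m[175:260,120:230]
k,l,st,c=cv2.connectedComponentsWithStats(w);i=1+st[1:,4].argmax()
pts=np.argwhere(l==i)[:,::-1].astype(np.float32);bx=cv2.boxPoints(cv2.minAreaRect(pts));print(bx);P=np.array([plane(f,*q,45)[:2] for q in bx]);print(P.round(1))
for a in range(4):
    e=P[(a+1)%4]-P[a];print(np.linalg.norm(e),np.arctan2(e[1],e[0]))
print("tcp px",proj(f,[252,-571,242]))
E
```

```text
top [170.95454545 239.79545455] [166 235  11  11  88] [498.8 224.8  43. ]
scene [213.55882353 300.85294118] [207 294  14  15 170] [497.3 229.5  43. ]
[499.46432191 226.92543417  37.70460091]
[[126.47395 245.32448]
 [136.85966 175.74025]
 [221.29222 188.34212]
 [210.90651 257.92633]]
[[487.6 322.8]
 [643.5 301.4]
 [613.2 111.9]
 [457.4 135.4]]
157.31784849410982 -0.13636450737607786
191.98118627757572 -1.729335613211144
157.51582267817736 2.9918581894274494
189.8800044956184 1.4110428776328177
tcp px [603.58674263 379.57794509]
```

View pics/top_crop.png

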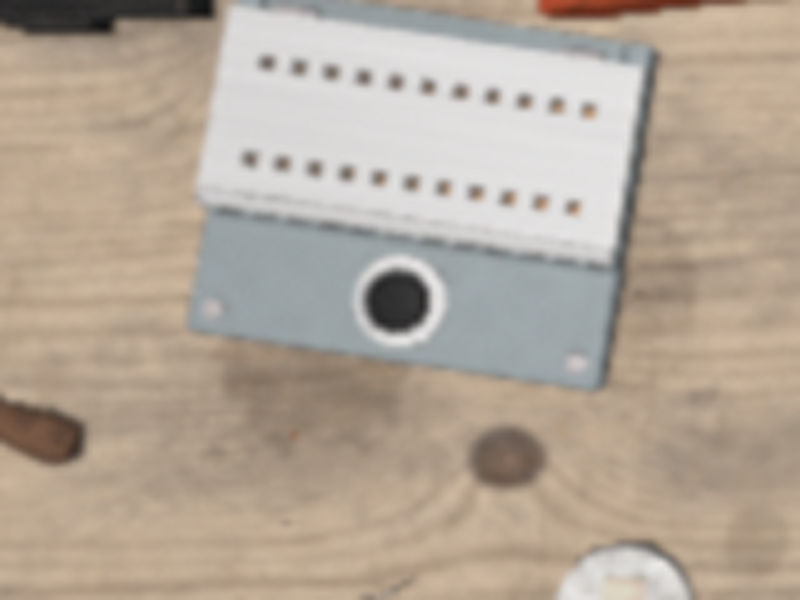

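View pics/scene_crop.png

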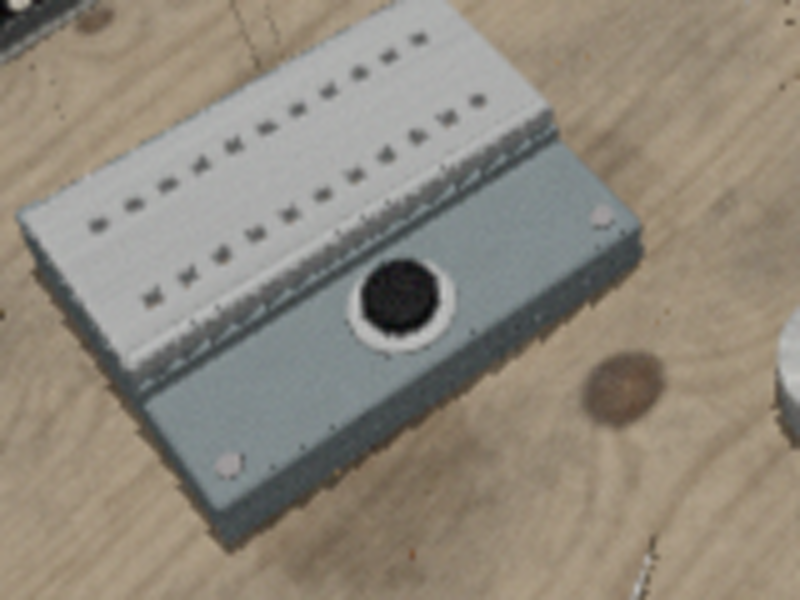

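The crops confirm the button centre and a jig yaw of about -0.14 rad. Now I'll check the heights of the green press and the hanging tools along the route.

Run:
```python
import pickle;from h import *
d=pickle.load(open("f0.pkl","rb"));T=d["top"];S=d["scene"]
def tri(a,b):
    R=[ray(T,*a),ray(S,*b)]
    A=sum(np.eye(3)-np.outer(q,q) for o,q in R);c=sum((np.eye(3)-np.outer(q,q))@o for o,q in R);p=np.linalg.solve(A,c)
    print(a,b,p.round(0),[np.linalg.norm(np.cross(p-o,q)).round(0) for o,q in R])
tri((203,179),(222,48));tri((338,185),(292,52));tri((216,305),(305,315));tri((172,240),(214,302))
for p in[(425,185),(445,90),(465,5),(385,180),(460,185)]:
    print(p,[plane(S,*p,z).round(0) for z in(0,150,300)])
for p in [(425,250),(485,250),(545,330),(425,325),(465,300),(520,318)]:
    print('top',p,[plane(T,*p,z).round(0) for z in(0,150,300)])
x=cv2.resize(S["color"][0:220,340:560],None,fx=3.6,fy=2.7);cv2.imwrite("pics/press.png",cv2.resize(S["color"][0:220,340:560],None,fx=2.7,fy=2.7))
```

```text
(203, 179) (222, 48) [576.  81. 449.] [np.float64(1.0), np.float64(1.0)]
(338, 185) (292, 52) [578. -91. 393.] [np.float64(4.0), np.float64(4.0)]
(216, 305) (305, 315) [353. 129.  25.] [np.float64(3.0), np.float64(3.0)]
(172, 240) (214, 302) [499. 226.  33.] [np.float64(2.0), np.float64(2.0)]
(425, 185) [array([ 363., -407.,    0.]), array([ 313., -211.,  150.]), array([262., -16., 300.])]
(445, 90) [array([ 556., -981.,    0.]), array([ 462., -656.,  150.]), array([ 368., -331.,  300.])]
(465, 5) [array([  916., -2091.,     0.]), array([  741., -1516.,   150.]), array([ 566., -941.,  300.])]
(385, 180) [array([ 456., -354.,    0.]), array([ 384., -171.,  150.]), array([313.,  13., 300.])]
(460, 185) [array([ 291., -469.,    0.]), array([ 257., -260.,  150.]), array([223., -51., 300.])]
top (425, 250) [array([ 467., -363.,    0.]), array([ 474., -305.,  150.]), array([ 481., -246.,  300.])]
top (485, 250) [array([ 466., -506.,    0.]), array([ 473., -424.,  150.]), array([ 480., -343.,  300.])]
top (545, 330) [array([ 277., -640.,    0.]), array([ 314., -537.,  150.]), array([ 352., -433.,  300.])]
top (425, 325) [array([ 293., -357.,    0.]), array([ 328., -300.,  150.]), array([ 363., -242.,  300.])]
top (465, 300) [array([ 349., -454.,    0.]), array([ 375., -380.,  150.]), array([ 401., -307.,  300.])]
top (520, 318) [array([ 305., -582.,    0.]), array([ 338., -488.,  150.]), array([ 372., -394.,  300.])]
```

```bash
sleep 3
```

```text
(no output)
```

View pics/press.png

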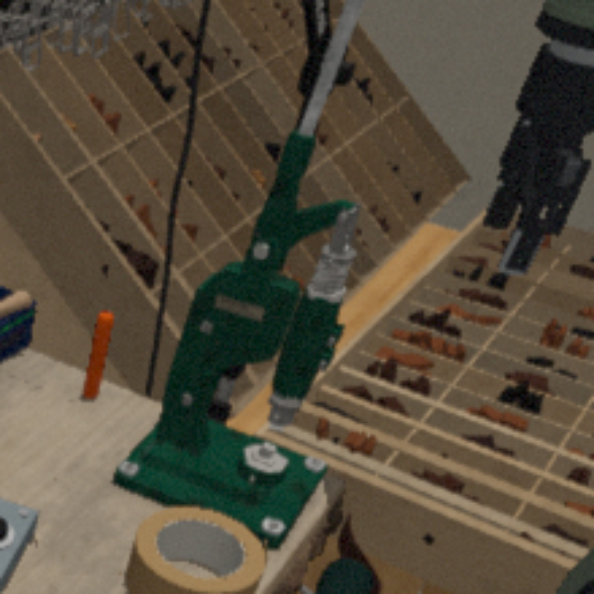

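Plan: the press stands at about (350,-450) next to the hand, so I'll pull in radially (along tool -y) and rise a little. Then I'll sweep round the base.

Call:
apply_moves --translation '[[0,-0.06,-0.02],[0,-0.12,-0.04],[0,-0.18,-0.06],[0,-0.24,-0.08],[0,-0.3,-0.1],[0,-0.36,-0.1],[0,-0.42,-0.1],[0,-0.48,-0.1],[0,-0.5,-0.1],[0,-0.5,-0.1]]' --turn '[[0,0,0],[0,0,0],[0,0,0],[0,0,0],[0,0,0],[0,0,0],[0,0,0],[0,0,0],[0,0,0],[0,0,0]]' --gripper '[1,1,1,1,1,1,1,1,1,1]'

```text
time_s: 1.1
ee_pos: [171.4, -388.3, 282.2]
tcp_rot: [0.978, 0.206, -0.0, -0.0]
force: [0.5, 0.2, 0.0]
opening: -0.0
```

```bash
cat > st.py <<'E'
from station import *
from scipy.spatial.transform import Rotation as R
import numpy as np
np.set_printoptions(precision=3,suppress=True)
s=get_state();r=R.from_quat(s['tcp_rot']);M=r.as_matrix()
print(s['time_s'],s['joint_positions'],s['ee_pos'],'yaw x',np.arctan2(M[1,0],M[0,0]),'F',s['force'],s['opening'])
print(M)
E
python3 st.py
```

```text
1.1 [ 1.071  0.15  -0.062  2.041  0.011  0.951 -0.152] [ 171.384 -388.273  282.247] yaw x 0.4158777898241759 F [0.519 0.217 0.018] -0.03033216638915297
[[ 0.915  0.404 -0.   ]
 [ 0.404 -0.915  0.   ]
 [-0.    -0.001 -1.   ]]
```

Call:
apply_moves --translation '[[0.083,-0.003,0],[0.166,-0.013,0],[0.247,-0.029,0],[0.328,-0.052,0],[0.406,-0.081,0],[0.481,-0.116,0],[0.554,-0.156,0],[0.623,-0.202,0],[0.688,-0.254,0],[0.75,-0.31,0]]' --turn '[[0,0,-0.1],[0,0,-0.2],[0,0,-0.3],[0,0,-0.4],[0,0,-0.5],[0,0,-0.6],[0,0,-0.7],[0,0,-0.8],[0,0,-0.9],[0,0,-1]]' --gripper '[1,1,1,1,1,1,1,1,1,1]'

```text
time_s: 2.1
ee_pos: [397.3, -152.7, 282.2]
tcp_rot: [0.824, 0.566, 0.0, -0.0]
force: [0.2, -0.3, -0.3]
opening: 0.0
```

```bash
python3 st.py
```

```text
2.1 [ 0.613  0.172 -0.434  2.024  0.086  0.962 -0.231] [ 397.29  -152.707  282.184] yaw x 1.204288641611615 F [ 0.192 -0.34  -0.268] 0.03297964685238102
[[ 0.358  0.934  0.   ]
 [ 0.934 -0.358  0.001]
 [ 0.001 -0.    -1.   ]]
```

Call:
apply_moves --translation '[[0.083,-0.003,0],[0.166,-0.013,0],[0.247,-0.029,0],[0.328,-0.052,0],[0.406,-0.081,0],[0.481,-0.116,0],[0.554,-0.156,0],[0.623,-0.202,0],[0.688,-0.254,0],[0.75,-0.31,0]]' --turn '[[0,0,-0.1],[0,0,-0.2],[0,0,-0.3],[0,0,-0.4],[0,0,-0.5],[0,0,-0.6],[0,0,-0.7],[0,0,-0.8],[0,0,-0.9],[0,0,-1]]' --gripper '[1,1,1,1,1,1,1,1,1,1]'

```text
time_s: 3.1
ee_pos: [389.5, 173.6, 282.6]
tcp_rot: [0.543, 0.839, 0.001, -0.001]
force: [0.7, -0.3, -0.4]
opening: -0.2
```

```bash
python3 st.py
```

```text
3.1 [ 0.131  0.216 -0.789  2.01   0.181  0.983 -0.325] [389.524 173.567 282.607] yaw x 1.99251896696237 F [ 0.668 -0.304 -0.38 ] -0.21210822066773075
[[-0.409  0.912 -0.   ]
 [ 0.912  0.409  0.003]
 [ 0.002  0.001 -1.   ]]
```

Call:
apply_moves --translation '[[0.001,0.03,0.04],[0.002,0.06,0.09],[0.003,0.1,0.14],[0.004,0.14,0.19],[0.005,0.18,0.24],[0.006,0.22,0.3],[0.007,0.26,0.36],[0.009,0.29,0.42],[0.009,0.302,0.45],[0.009,0.302,0.45]]' --turn '[[0,0,-0.1],[0,0,-0.2],[0,0,-0.3],[0,0,-0.4],[0,0,-0.5],[0,0,-0.6],[0,0,-0.7],[0,0,-0.8],[0,0,-0.9],[0,0,-0.9]]' --gripper '[1,1,1,1,1,1,1,1,1,1]'

```text
time_s: 4.1
ee_pos: [498.4, 227.0, 100.5]
tcp_rot: [0.219, 0.976, 0.001, -0.002]
force: [-0.7, -0.0, 0.4]
opening: -0.2
```

```bash
python3 st.py
python3 - <<'E'
from station import *
import cv2
for n in("scene","top"):
    f=grab_frame(n);cv2.imwrite(f"pics/{n}1.png",f["color"])
E
```

```text
4.1 [-0.012  0.702 -0.739  1.889  0.64   0.805  0.032] [498.445 227.004 100.519] yaw x 2.7000610822641335 F [-0.674 -0.028  0.369] -0.19850485641856325
[[-0.904  0.427 -0.003]
 [ 0.427  0.904  0.003]
 [ 0.004  0.001 -1.   ]]
```

View pics/scene1.png

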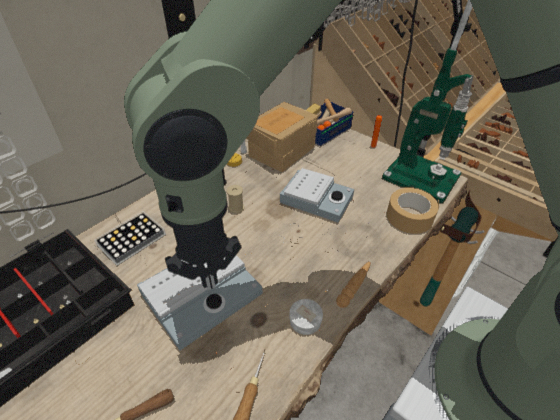

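View pics/top1.png

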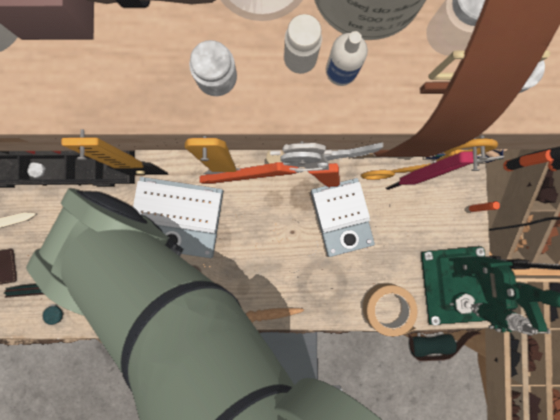

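The scene view shows the closed fingers at about (207,280), directly over the wide jig's button at (214,302). Next I'll square the yaw and come down to just above the button.

Call:
apply_moves --translation '[[0,0,0.02],[0,0,0.04],[0,-0.001,0.06],[0,-0.001,0.08],[0,-0.001,0.095],[0,-0.001,0.105],[0,-0.001,0.105],[0,-0.001,0.105],[0,-0.001,0.105],[0,-0.001,0.105]]' --turn '[[0,0,-0.1],[0,0,-0.2],[0,0,-0.3],[0,0,-0.38],[0,0,-0.38],[0,0,-0.38],[0,0,-0.38],[0,0,-0.38],[0,0,-0.38],[0,0,-0.38]]' --gripper '[1,1,1,1,1,1,1,1,1,1]'

```text
time_s: 5.2
ee_pos: [498.4, 226.9, 60.9]
tcp_rot: [0.073, 0.997, 0.002, -0.0]
force: [-0.2, -0.1, 1.1]
opening: -0.1
```

```bash
python3 st.py
python3 - <<'E'
from station import *
import cv2
f=grab_frame("scene");cv2.imwrite("pics/s2.png",cv2.resize(f["color"][220:370,130:300],None,fx=4,fy=4,interpolation=2))
E
```

```text
5.2 [-0.003  0.779 -0.757  1.906  0.761  0.769  0.23 ] [498.391 226.899  60.919] yaw x 2.9945490131944403 F [-0.18  -0.065  1.137] -0.14838921770906557
[[-0.989  0.147 -0.   ]
 [ 0.147  0.989  0.003]
 [ 0.001  0.003 -1.   ]]
```

View pics/s2.png

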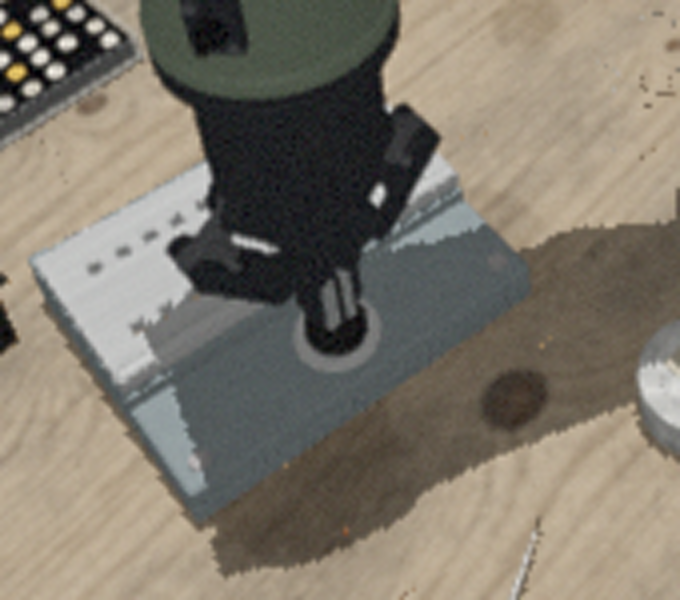

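The tips stand centred over the button. I'll press slowly now.

Call:
apply_moves --translation '[[0,0,0.004],[0,0,0.008],[0,0,0.012],[0,0,0.015],[0,0,0.018],[0,0,0.02],[0,0,0.022],[0,0,0.024],[0,0,0.024],[0,0,0.024]]' --turn '[[0,0,0],[0,0,0],[0,0,0],[0,0,0],[0,0,0],[0,0,0],[0,0,0],[0,0,0],[0,0,0],[0,0,0]]' --gripper '[1,1,1,1,1,1,1,1,1,1]'

```text
time_s: 6.25
ee_pos: [498.4, 226.9, 51.3]
tcp_rot: [0.073, 0.997, 0.002, -0.0]
force: [-0.6, -1.2, 2.0]
opening: 0.2
```

```bash
python3 st.py
```

```text
6.25 [-0.012  0.793 -0.744  1.908  0.777  0.754  0.217] [498.412 226.892  51.26 ] yaw x 2.994592037522625 F [-0.622 -1.196  2.038] 0.2046081293167508
[[-0.989  0.146 -0.   ]
 [ 0.146  0.989  0.003]
 [ 0.001  0.003 -1.   ]]
```

Call:
apply_moves --translation '[[0,0,0.001],[0,0,0.002],[0,0,0.003],[0,0,0.004],[0,0,0.005],[0,0,0.006],[0,0,0.007],[0,0,0.007],[0,0,0.007],[0,0,0.007]]' --turn '[[0,0,0],[0,0,0],[0,0,0],[0,0,0],[0,0,0],[0,0,0],[0,0,0],[0,0,0],[0,0,0],[0,0,0]]' --gripper '[1,1,1,1,1,1,1,1,1,1]'

```text
time_s: 7.25
ee_pos: [498.4, 226.9, 48.5]
tcp_rot: [0.073, 0.997, 0.002, -0.0]
force: [-0.9, 0.1, 4.4]
opening: -0.2
```

```bash
python3 st.py
python3 - <<'E'
from station import *
import cv2
f=grab_frame("scene");cv2.imwrite("pics/s3.png",cv2.resize(f["color"][200:370,110:300],None,fx=3.5,fy=3.5,interpolation=2))
E
```

```text
7.25 [-0.014  0.797 -0.741  1.909  0.781  0.749  0.214] [498.386 226.929  48.482] yaw x 2.9946413348437475 F [-0.914  0.108  4.446] -0.21803290353461466
[[-0.989  0.146 -0.   ]
 [ 0.146  0.989  0.004]
 [ 0.001  0.003 -1.   ]]
```

View pics/s3.png

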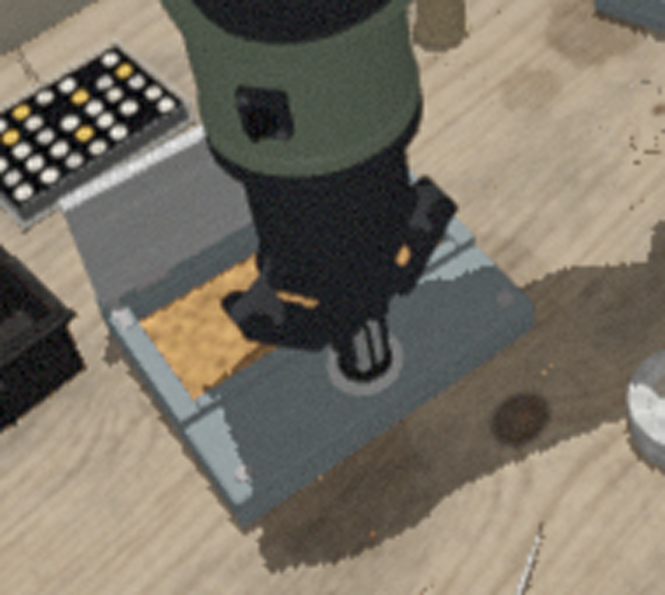

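The lid is up, with the cork interior showing and the lid standing behind the hand. I'll back off upward, then toward the robot.

Call:
apply_moves --translation '[[0,0,-0.02],[0,0,-0.05],[0.01,0,-0.09],[0.03,0,-0.14],[0.06,0,-0.19],[0.09,0,-0.24],[0.12,0,-0.29],[0.15,0,-0.33],[0.15,0,-0.35],[0.15,0,-0.35]]' --turn '[[0,0,0],[0,0,0],[0,0,0],[0,0,0],[0,0,0],[0,0,0],[0,0,0],[0,0,0],[0,0,0],[0,0,0]]' --gripper '[1,1,1,1,1,1,1,1,1,1]'

```text
time_s: 8.3
ee_pos: [439.8, 235.3, 189.9]
tcp_rot: [0.074, 0.997, 0.002, 0.001]
force: [0.5, -0.5, -1.2]
opening: -0.2
```

Call:
apply_moves --translation '[[0,0,0],[0,0,0],[0,0,0],[0,0,0],[0,0,0],[0,0,0],[0,0,0],[0,0,0],[0,0,0],[0,0,0]]' --turn '[[0,0,0],[0,0,0],[0,0,0],[0,0,0],[0,0,0],[0,0,0],[0,0,0],[0,0,0],[0,0,0],[0,0,0]]' --gripper '[1,1,1,1,1,1,1,1,1,1]'

```text
time_s: 9.3
ee_pos: [439.8, 235.2, 189.9]
tcp_rot: [0.074, 0.997, 0.002, 0.001]
force: [-0.2, 0.6, 0.5]
opening: 0.1
```

```bash
python3 st.py
python3 - <<'E'
from station import *
import cv2
for n in("scene","top"):
    f=grab_frame(n);cv2.imwrite(f"pics/{n}4.png",f["color"])
E
```

```text
9.3 [ 0.084  0.538 -0.933  1.95   0.541  0.922  0.303] [439.81  235.242 189.942] yaw x 2.9943805166338526 F [-0.183  0.645  0.544] 0.0725711780682291
[[-0.989  0.147  0.002]
 [ 0.147  0.989  0.004]
 [-0.001  0.004 -1.   ]]
```

View pics/scene4.png

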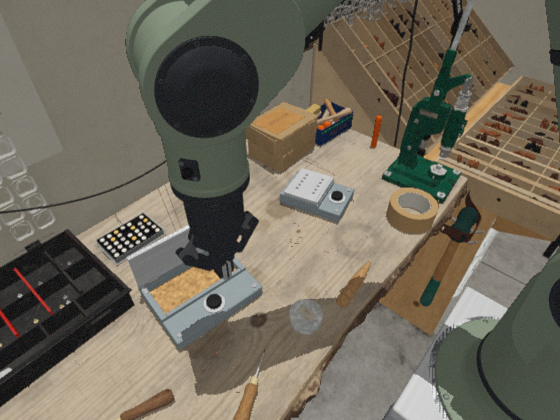

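View pics/top4.png

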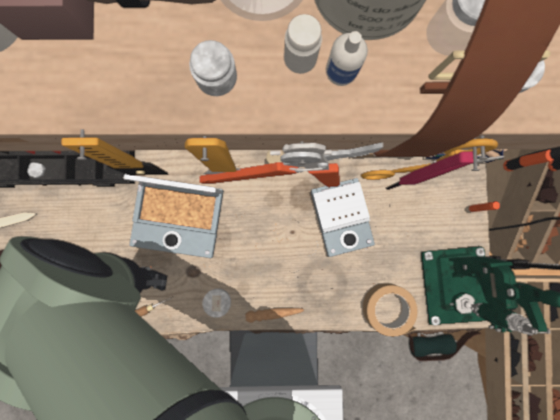

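The wide lid stands upright (edge-on at about (172,185) in top) and the hand is clear. The narrow jig is shut at (343,218). I'll compare the button's pixels with the start picture as a last check, then hand in.

Run:
```python
from h import *
for a in("scene0","scene4"):
    g=cv2.imread(f"pics/{a}.png",0);k,l,st,c=cv2.connectedComponentsWithStats((g<60).astype(np.uint8))
    for i in range(1,k):
        if abs(c[i]-[214,301]).max()<12 and st[i,4]>15: print(a,c[i],st[i])
from station import *
print(sign_off())
```

```text
scene0 [213.55882353 300.85294118] [207 294  14  15 170]
scene4 [213.49056604 300.87421384] [207 294  14  15 159]
the job is handed in; nothing more can be done
None
```

The wide jig is open and the job is handed in, at about 9.4 s of the 27 s allowed. I kept the hand clear of the green press by sweeping it round the base. With the fingers closed, I pressed the button straight down until the lid sprang up, then backed off up and toward the robot.

- **Lid:** in the last pictures the wide jig's lid stands upright. I judged this by eye and did not measure its angle.
- **Button:** it is back up, with its centre within 0.1 px of where it was in the first scene picture.
- **Narrow jig:** it is still shut.
- **Robot:** the hand is well clear of everything. The force reading is under 1 N, which is noise, and the highest reading at the end of any move was about 4.4 N.

Two readings disagreed slightly. The two camera views put the button about 5 mm apart in y, so I used the mean, and the press worked there. One descent also stopped about 2 mm short of its target, and the slow press made that up.

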